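# Find the loose note clip in the cash tray and snap it home

## Robot

A 6-joint arm with a two-finger parallel gripper is mounted at the origin on a cart in front of the work surface, level with it; the furniture and walls round the work are solid. World frame = base frame: x ahead of the robot, y to its left, z up, the work surface at z = 0. Lengths are in m, angles in rad, forces in N, time in s.
With the tool pointing down it reaches from about 0.375 to 0.9 m from the base axis. Payload 3.1 kg.
Tool frame: the origin (TCP) lies at the very end of the fingers, on their centre line; the grasp point (between the pads) lies 19 mm behind it; z points along the fingers, y is the direction in which the jaws open and shut (so a half turn about z gives the same grasp; the last joint's range is limited). The gripper opens to 87 mm and grips with 3 to 60 N. Pads are 19 mm wide; open, the fingers measure 117 mm over their backs; the gripper's body (75 mm by 190 mm) begins 51 mm behind the grasp point.
Start: joints at [1.008, 0.527, 1.433, -0, 1.181, -0.178], TCP at [0.234, 0.58, 0.223] pointing down, gripper open.
Joint ranges: [-3.08, 3.08], [-0.75, 2.2], [0.22, 2.44], [-1.43, 4.57], [0, 2.65], [-2.85, 2.85]. Speed limits (rad/s): [2.79, 2.79, 3.14, 3.14, 3.14, 3.14].

## Interface

Orientations are given as a unit quaternion [x, y, z, w].
In Python, from rig import robot gives the robot as it stands. The module is installed in compiled form; this text tells all that it offers.
- The arm moves only by the tool send_rows, never from a script. Its argument "deltas" is a list of rows, each an object of numbers: "tx", "ty", "tz": the shift along the tool's x, y, z in cm; "rx", "ry", "rz": the turn, a rotation vector about the tool's x, y, z in rad. A call has 1 to 5 rows; each row is the pose to reach, as a shift and turn from the pose commanded when the call began, along the tool's axes at that moment; what a row does not reach only later rows make up. A row lasts 1/12 s, in which the tool goes at most 41.7 mm and 7.16 degrees, less where a joint would pass 70% of its speed; a pose out of reach is approached as far as the arm can. A call with a gripper value outside its range is refused whole. "claw" is the finger opening in cm, from 0 to 8.7, set as the call begins (left out, the last holds). The fingers move at their own pace and stop on an object; "squeeze" is the grip in N (left out, the last holds). Time passes only in rows, so rows that repeat a pose let the fingers close. It gives the time, the measured TCP pose, the force and the opening at its end, in the units of the state.
- robot.get_obs(): the state, without advancing time (a new reading comes with each control period).
- robot.camera(name): name is "scene" or "side" or "wrist"; returns a dict with "color" (400x640x3 uint8, red, green, blue), "z_map" (400x640 float32, m along the optical axis (not along the pixel's ray), 0 where there is no reading), "intrinsics" (3x3 intrinsics, pixels), "R" (3x3) and "t" (3): a world point X has camera coordinates R X + t; the wrist camera has in their place "tool_from_camera" (4x4, takes a point from camera to tool coordinates, whose origin is the TCP and whose axes are the flange's). Camera axes: x right, y down, z forward; pixel columns grow to the right and rows downward; lengths in m; the calibration is good to about 2 mm. A picture is of the moment at which its call begins: read the wrist's pose just before it.
- robot.hand_in(): hands the job in, once; it reports no verdict.
Trained networks look in the newest picture that a camera, given by its name, has taken for a name from the list of things; names that differ only in an ending like _2 or _b are one class to them, and where a whole thing is asked for, a point or a joint stands for the part that bears it (a point fixed in the world has none). Each returns a list of dicts, best first, with "p" (0 to 1); they miss things now and then, are a little off and sometimes report something else, mostly with a low value. They report only what shows in the picture. A call takes as long as a camera call.
- robot.outline_of(label, camera): "pixels" (400x640 bool, what is visible of it) and "xy" ([column, row] in pixels, amid what is visible of it).
- robot.tip_of(label, camera): "xy" ([column, row] in pixels: a listed point, or the origin of a listed thing).
The state is a dict: "time": time; "q": joint angles; "joint_velocities": joint speeds; "joint_torque": joint torques, N m; "position": TCP position; "tool_rot": TCP orientation; "ft_force": force on the tool from outside, world axes, zero at the start; "moment": the same for the moment, N m; "grip_width": finger opening in m.
Only numpy, scipy, OpenCV 4.12 (cv2) and the standard library are available. Lean on these libraries where they do the work, as an engineer would, in place of code of your own. Each camera call takes 0.05 s, during which the arm holds its last target.

## Task

One of the three note clips in the cash tray has jumped out of its catch. Find it by pressing the steel leaves one after another at mid-span, gently and steadily with about 6 N (a leaf kinks at twice that), and seeing how far they bend: a sound one gives only a millimetre or two, the loose one far more. Push only the loose clip's heel straight down until it snaps home, then press its leaf again with about 6 N to make sure it now holds, let go, and leave the sound clips' heels and everything else on the table alone.

Things in the scene. Friction and masses are not known exactly. Their poses are not given: they have to be found in the camera images.
- cash_tray: black plastic cash tray, 310 x 272 mm, walls 54 mm high, fixed on the table. Origin: centre of its underside; x points to its back, z up. Four coin cups in front; behind them three open note bays, 84 mm wide between low walls 38 mm high; a bridge across the back carries three note clips, one over the middle of each bay, 88 mm apart (which clip is in which bay varies).
- clip_a: black socket of note clip a, fixed on the tray's bridge, 56 x 45 mm. Origin: at table height under the clip's pivot pin, 100 mm behind the tray's centre; x points to the tray's back, z up. Pin 49.5 mm above the origin. At 6 N on mid-span the leaf of a clip that is home gives 1 to 2 mm (0.2 to 0.35 mm/N), that of a clip out of its catch about 9 mm (2 mm/N beyond that).
- clip_a_leaf: spring-steel leaf of note clip a: a nearly level strip 104 x 24 x 2 mm, a cantilever reaching forward (-x) over the open bay. Origin: on its upper face at mid-span, where it is pressed, 58 mm in front of the pin and 50 to 58 mm above the table (each leaf has its own set: its height tells nothing). It springs back when let go. Over 12 N kinks it.
- clip_a_heel: grey root of note clip a. Origin: centre of the ribbed top of its heel pad (22 mm along x, 33 along y), 38 mm behind the pin, 58 to 63 mm above the table (the pads are worn to different heights and slopes: neither tells whether it is home). Pushed straight down with 13 to 18 N a loose heel goes 4 mm down, snaps under its catch, hard on its stop, and stays; over 30 N breaks it.
- clip_b: black socket of note clip b, fixed on the tray's bridge, 56 x 45 mm. Origin: at table height under the clip's pivot pin, 100 mm behind the tray's centre; x points to the tray's back, z up. Pin 49.5 mm above the origin. At 6 N on mid-span the leaf of a clip that is home gives 1 to 2 mm (0.2 to 0.35 mm/N), that of a clip out of its catch about 9 mm (2 mm/N beyond that).
- clip_b_leaf: spring-steel leaf of note clip b: a nearly level strip 104 x 24 x 2 mm, a cantilever reaching forward (-x) over the open bay. Origin: on its upper face at mid-span, where it is pressed, 58 mm in front of the pin and 50 to 58 mm above the table (each leaf has its own set: its height tells nothing). It springs back when let go. Over 12 N kinks it.
- clip_b_heel: grey root of note clip b. Origin: centre of the ribbed top of its heel pad (22 mm along x, 33 along y), 38 mm behind the pin, 58 to 63 mm above the table (the pads are worn to different heights and slopes: neither tells whether it is home). Pushed straight down with 13 to 18 N a loose heel goes 4 mm down, snaps under its catch, hard on its stop, and stays; over 30 N breaks it.
- clip_c: black socket of note clip c, fixed on the tray's bridge, 56 x 45 mm. Origin: at table height under the clip's pivot pin, 100 mm behind the tray's centre; x points to the tray's back, z up. Pin 49.5 mm above the origin. At 6 N on mid-span the leaf of a clip that is home gives 1 to 2 mm (0.2 to 0.35 mm/N), that of a clip out of its catch about 9 mm (2 mm/N beyond that).
- clip_c_leaf: spring-steel leaf of note clip c: a nearly level strip 104 x 24 x 2 mm, a cantilever reaching forward (-x) over the open bay. Origin: on its upper face at mid-span, where it is pressed, 58 mm in front of the pin and 50 to 58 mm above the table (each leaf has its own set: its height tells nothing). It springs back when let go. Over 12 N kinks it.
- clip_c_heel: grey root of note clip c. Origin: centre of the ribbed top of its heel pad (22 mm along x, 33 along y), 38 mm behind the pin, 58 to 63 mm above the table (the pads are worn to different heights and slopes: neither tells whether it is home). Pushed straight down with 13 to 18 N a loose heel goes 4 mm down, snaps under its catch, hard on its stop, and stays; over 30 N breaks it.
- beer_mats: stack of square beer mats, 101 x 101 x 13 mm; leave it where it is. Origin: centre of its underside.
- beer_bottle: brown beer bottle, 62 mm across, 228 mm high; leave it where it is. Origin: centre of its underside.
- kitchen_roll: white kitchen roll standing on end, 94 x 103 x 228 mm; leave it where it is. Origin: centre of its underside.
- marker_pen: white marker pen with a black cap, lying, 17 x 132 x 17 mm; leave it where it is. Origin: centre of its underside.
- tumbler_b: clear glass tumbler, 81 mm across, 93 mm high, the one nearer the beer bottle; leave it where it is. Origin: centre of its underside.

How it is judged:
By the outcome, as a careful person would: the job done as asked, in the order asked, and still so for the second after the job is handed in, with the robot touching nothing.
It also fails if it takes over 72 s, if anything falls off the work surface, if the arm or the gripper's body presses on something with over 40 N, if the wrist force passes 120 N, or if a joint passes its speed limit or range.

## Working session

There is one attempt and no reset: what is moved stays moved. The work goes in short steps, Python scripts to look and compute and a tool call to move; the robot and the scene stay as the last step left them, time stands still between calls to the robot, and variables do not carry over. Pictures are saved under pics/ and viewed, and the job is handed in when it is done.

Besides the shell and the picture viewer there is one more tool, called after ">>>" as name(argument=value, ...) on one line, values as JSON. send_rows: Moves the arm, as the interface text tells. Its arguments: {"type":"object","properties":{"deltas":{"type":"array","items":{"type":"object","properties":{"tx":{"type":"number"},"ty":{"type":"number"},"tz":{"type":"number"},"rx":{"type":"number"},"ry":{"type":"number"},"rz":{"type":"number"}}}},"claw":{"type":"number"},"squeeze":{"type":"number"}},"required":["deltas"]}

```bash
mkdir -p pics; ls; cat > h.py <<'E'
from rig import robot
import numpy as np, cv2
from scipy.spatial.transform import Rotation as Ro
def snap(n,f):
    o=robot.get_obs(); c=robot.camera(n); cv2.imwrite('pics/'+f+'.png',c['color'][:,:,::-1]); return o,c
def tow(o,c,uv,z=None):
    u,v=uv; K=c['intrinsics']; d=z if z is not None else c['z_map'][int(round(v)),int(round(u))]
    p=np.array([(u-K[0,2])/K[0,0]*d,(v-K[1,2])/K[1,1]*d,d])
    if 'R' in c: return c['R'].T@(p-c['t'])
    T=c['tool_from_camera']; p=T[:3,:3]@p+T[:3,3]
    return Ro.from_quat(o['tool_rot']).apply(p)+o['position']
E
python3 - <<'E'
from h import *
np.set_printoptions(precision=4,suppress=True)
o=robot.get_obs(); print(o)
for n in('scene','side'):
    o,c=snap(n,n+'0')
    for l in ['cash_tray']+[f'clip_{k}{s}' for k in 'abc' for s in('','_leaf','_heel')]:
        for r in robot.tip_of(l,n)[:3]: print(n,l,r['xy'],round(r['p'],2),tow(o,c,r['xy']))
E
```

```text
pics
{'time': 0.0, 'q': array([ 1.0085,  0.5284,  1.4339, -0.    ,  1.1814, -0.1785]), 'joint_velocities': array([-0.0001, -0.0018,  0.001 ,  0.0005, -0.0013, -0.0022]), 'joint_torque': array([  0.0004, -44.0035, -17.6594,   0.0634,   0.0581,  -0.0002]), 'position': array([0.2336, 0.5789, 0.2216]), 'tool_rot': array([ 0.1907,  0.9816, -0.001 , -0.0004]), 'ft_force': array([ 0.3005, -1.2927, -1.4452]), 'moment': array([ 0.0251,  0.0529, -0.0379]), 'grip_width': 0.08682312504957983}
scene cash_tray [289.5, 243.5] 0.83 [ 0.5143 -0.0487  0.0071]
scene clip_a [290.0, 212.2] 0.87 [0.6078 0.0335 0.0068]
scene clip_a [340.9, 237.7] 0.63 [ 0.6137 -0.1365  0.0068]
scene clip_a_leaf [276.8, 205.6] 0.6 [0.5658 0.0404 0.0527]
scene clip_a_leaf [322.3, 199.3] 0.44 [ 0.6532 -0.0438  0.0624]
scene clip_a_heel [294.6, 190.2] 0.8 [0.6401 0.0429 0.0596]
scene clip_a_heel [358.3, 190.3] 0.34 [ 0.7699 -0.081   0.0426]
scene clip_b [290.0, 212.2] 0.87 [0.6078 0.0335 0.0068]
scene clip_b [340.9, 237.7] 0.63 [ 0.6137 -0.1365  0.0068]
scene clip_b_leaf [301.5, 220.5] 0.86 [ 0.5611 -0.0496  0.0527]
scene clip
[... 213 characters left out ...]
1  -0.1362  0.0575]
scene clip_c_heel [350.5, 213.5] 0.87 [ 0.6509 -0.1367  0.0635]
scene clip_c_heel [383.5, 208.0] 0.27 [ 0.7547 -0.1736  0.0353]
side cash_tray [364.1, 250.5] 0.71 [0.408  0.2511 0.21  ]
side cash_tray [344.8, 226.7] 0.6 [ 0.5592 -0.0337  0.0515]
side clip_a_leaf [326.7, 244.1] 0.69 [0.5621 0.0422 0.0512]
side clip_a_heel [281.7, 230.3] 0.57 [0.6574 0.0533 0.0603]
side clip_b_leaf [346.1, 227.4] 0.67 [ 0.5569 -0.0352  0.0498]
side clip_b_heel [307.2, 208.1] 0.69 [ 0.6585 -0.0503  0.0623]
side clip_c_leaf [362.2, 206.4] 0.53 [ 0.5634 -0.1364  0.051 ]
side clip_c_leaf [325.0, 194.7] 0.37 [ 0.6562 -0.1303  0.0617]
side clip_c_heel [324.3, 197.1] 0.74 [ 0.6543 -0.1232  0.0589]
```

```bash
python3 - <<'E'
import cv2,numpy as np
a=cv2.imread('pics/scene0.png');b=cv2.imread('pics/side0.png')
cv2.imwrite('pics/v1.png',cv2.resize(a[130:330,190:450],(780,600)))
cv2.imwrite('pics/v2.png',cv2.resize(b[130:330,190:450],(780,600)))
cv2.imwrite('pics/v3.png',cv2.resize(np.vstack([a,b]),(480,600)))
E
```

```text
(no output)
```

View pics/v1.png

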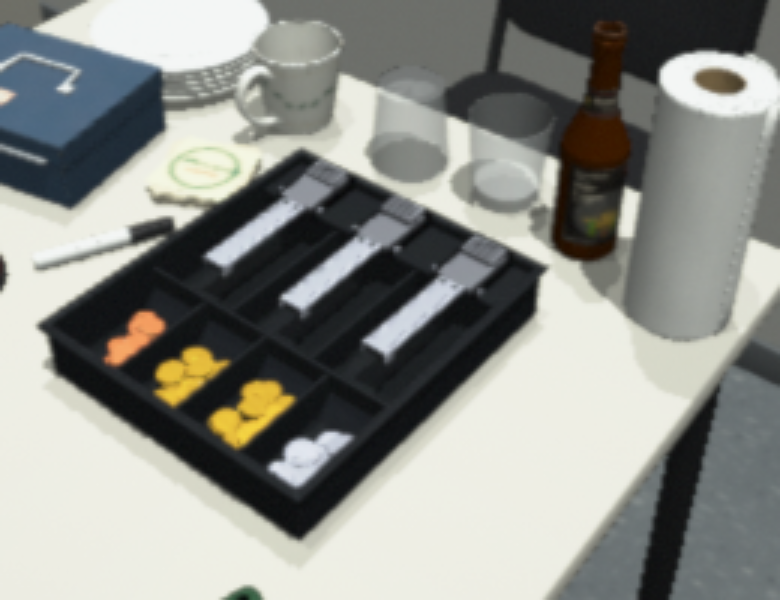

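View pics/v2.png

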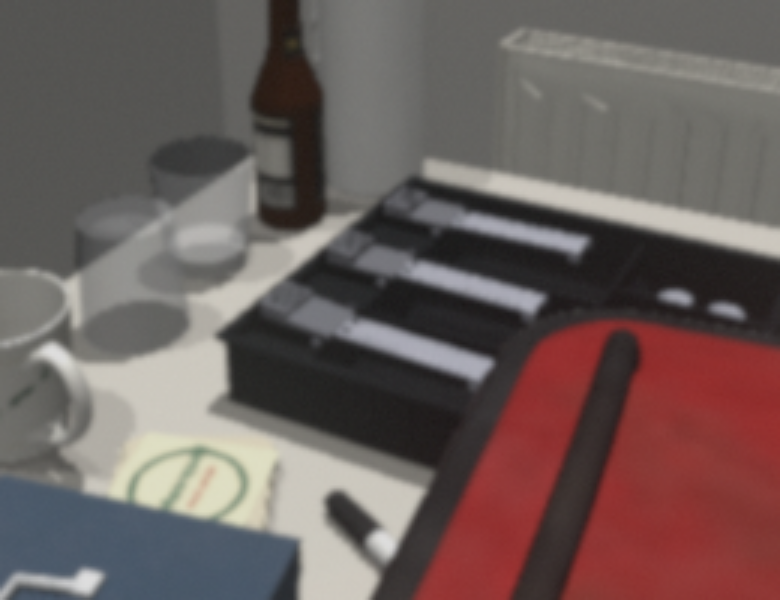

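View pics/v3.png

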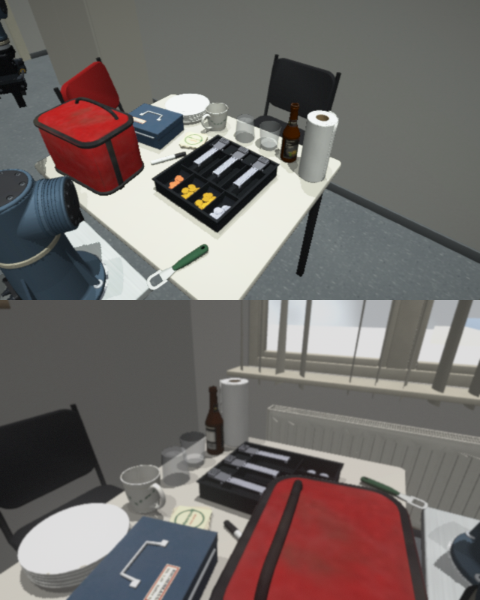

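```bash
python3 - <<'E'
from h import *
np.set_printoptions(precision=3,suppress=True,linewidth=250)
H=np.zeros((26,24))
for n in('scene','side'):
    o,c=snap(n,n+'1'); K=c['intrinsics'];z=c['z_map']
    v,u=np.mgrid[0:400,0:640]; P=np.stack([(u-K[0,2])/K[0,0]*z,(v-K[1,2])/K[1,1]*z,z],-1)[z>0]
    W=(P-c['t'])@c['R']
    i=((W[:,0]-0.2)/.03).astype(int); j=((W[:,1]+.36)/.04).astype(int)
    m=(W[:,0]>.2)&(i<26)&(W[:,1]>-.36)&(j<24)&(W[:,2]<.6)
    np.maximum.at(H,(i[m],j[m]),W[m,2])
    for l in('beer_bottle','kitchen_roll','tumbler_b','beer_mats','marker_pen'):
        for r in robot.outline_of(l,n)[:2]:
            mm=r['pixels']&(z>0); q=np.stack([(u-K[0,2])/K[0,0]*z,(v-K[1,2])/K[1,1]*z,z],-1)[mm]; w=(q-c['t'])@c['R']
            print(n,l,round(r['p'],2),np.percentile(w,[3,50,97],axis=0).tolist())
print('y   ',(np.arange(24)*4-36+2))
for i in range(26): print('%.3f'%(.2+.03*i+.015),(H[i]*100).astype(int))
E
```

```text
scene beer_bottle 0.85 [[0.7527799109955322, -0.18981774314967592, 0.012252366735954645], [0.7659448137553324, -0.1693484786443223, 0.10782409949768877], [0.7901801662215359, -0.14103590861958215, 0.22457876946632058]]
scene beer_bottle 0.61 [[0.3632627761244453, -0.18231079125484823, 0.003308695125486854], [0.47569196887811255, -0.05230129714279576, 0.02143063414291172], [0.6644767799296023, 0.0889080736810672, 0.05571162921967991]]
scene kitchen_roll 0.95 [[0.7155403346712211, -0.31413451130980136, 0.014185562263314128], [0.7274667397564364, -0.2822905846751436, 0.15135055473558398], [0.7925532022524129, -0.23570052315611603, 0.22949395134639208]]
scene tumbler_b 0.73 [[0.7619054027932513, -0.09875693159696639, 0.00948157728070913], [0.7843379191891291, -0.06707888977401678, 0.06395043975720818], [0.839671240767533, -0.023296834978981305, 0.09243508040288145]]
scene beer_mats 0.6 [[0.5795458122079623, 0.1444683094755508, 0.005162132736295449], [0.6274769341948394, 0.18300999715376537, 0.013873579704407996], [0.6775650613356269, 0.2304770206717993, 0.016743986048276566]]
scene marke
[... 2643 characters left out ...]
0 0 5 6 6 6 6 6 6 5 1 1 1 7 7 7 7 0 0 0 0 0]
0.695 [0 0 0 0 5 0 0 5 0 0 0 0 1 8 7 0 5 5 5 5 0 0 0 0]
0.725 [ 0 23 23 23  0  0  0  0  0  0  0  0  9  9  9  5  5  5  5  5  5  0  0  0]
0.755 [ 0 23 23 23 22 21  9  9  9  9  9  6  9  6  9  5  5  4  4  5  5  0  0  0]
0.785 [ 0 23 22 23 23 23  9  6  9  9  9  9  9  0  9  5  5  4  4  5  5  0  0  0]
0.815 [ 0 22 22 22  0 13  9  8  9  9  9  8  9  9  9  5  5  4  5  5  5  0  0  0]
0.845 [0 0 0 0 0 0 9 9 9 0 0 0 0 0 0 0 5 5 5 5 5 0 0 0]
0.875 [0 0 0 0 0 0 0 0 0 0 0 0 0 0 0 0 5 5 5 5 0 0 0 0]
0.905 [0 0 0 0 0 0 0 0 0 0 0 0 0 0 0 0 0 0 0 0 0 0 0 0]
0.935 [0 0 0 0 0 0 0 0 0 0 0 0 0 0 0 0 0 0 0 0 0 0 0 0]
0.965 [0 0 0 0 0 0 0 0 0 0 0 0 0 0 0 0 0 0 0 0 0 0 0 0]
```

>>> send_rows(deltas=[{"tz": -3.5,"rz": -0.08},{"tz": -7,"rz": -0.16},{"tz": -10.5,"rz": -0.24},{"tz": -14,"rz": -0.32},{"tz": -15,"rz": -0.384}], claw=0, squeeze=20)

```text
schema error: expected keys tx, ty, tz, rx, ry, rz
```

>>> send_rows(deltas=[{"tx": 0,"ty": 0,"tz": -3.5,"rx": 0,"ry": 0,"rz": -0.08},{"tx": 0,"ty": 0,"tz": -7,"rx": 0,"ry": 0,"rz": -0.16},{"tx": 0,"ty": 0,"tz": -10.5,"rx": 0,"ry": 0,"rz": -0.24},{"tx": 0,"ty": 0,"tz": -14,"rx": 0,"ry": 0,"rz": -0.32},{"tx": 0,"ty": 0,"tz": -15,"rx": 0,"ry": 0,"rz": -0.384}], claw=0, squeeze=20)

```text
time: 2.12
position: [0.2352, 0.5817, 0.3795]
tool_rot: [-0.002, 1.0, 0.005, 0.003]
ft_force: [-0.1, 0.8, 0.4]
grip_width: 0.0609
```

>>> send_rows(deltas=[{"tx": -1.7,"ty": -3.6,"tz": 0,"rx": 0,"ry": 0,"rz": 0},{"tx": -3.4,"ty": -7.2,"tz": 0,"rx": 0,"ry": 0,"rz": 0},{"tx": -5.1,"ty": -10.8,"tz": 0,"rx": 0,"ry": 0,"rz": 0},{"tx": -6.8,"ty": -14.4,"tz": 0,"rx": 0,"ry": 0,"rz": 0},{"tx": -8.5,"ty": -18,"tz": 0,"rx": 0,"ry": 0,"rz": 0}])

```text
time: 2.53
position: [0.3192, 0.3979, 0.3727]
tool_rot: [-0.001, 1.0, 0.0, 0.0]
ft_force: [1.7, -0.0, 0.2]
grip_width: 0.0287
```

>>> send_rows(deltas=[{"tx": -1.7,"ty": -3.6,"tz": 0,"rx": 0,"ry": 0,"rz": 0},{"tx": -3.4,"ty": -7.2,"tz": 0,"rx": 0,"ry": 0,"rz": 0},{"tx": -5.1,"ty": -10.8,"tz": 0,"rx": 0,"ry": 0,"rz": 0},{"tx": -6.8,"ty": -14.4,"tz": 0,"rx": 0,"ry": 0,"rz": 0},{"tx": -8.5,"ty": -18,"tz": 0,"rx": 0,"ry": 0,"rz": 0}])

```text
time: 2.95
position: [0.4043, 0.2178, 0.3728]
tool_rot: [-0.0, 1.0, 0.0, 0.0]
ft_force: [1.0, 0.0, -0.3]
grip_width: 0.0018
```

>>> send_rows(deltas=[{"tx": -1.7,"ty": -3.6,"tz": 0,"rx": 0,"ry": 0,"rz": 0},{"tx": -3.4,"ty": -7.2,"tz": 0,"rx": 0,"ry": 0,"rz": 0},{"tx": -5.1,"ty": -10.8,"tz": 0,"rx": 0,"ry": 0,"rz": 0},{"tx": -6.8,"ty": -14.4,"tz": 0,"rx": 0,"ry": 0,"rz": 0},{"tx": -8.5,"ty": -18,"tz": 0,"rx": 0,"ry": 0,"rz": 0}])

```text
time: 3.37
position: [0.4895, 0.0376, 0.3728]
tool_rot: [0.0, 1.0, 0.0, 0.0]
ft_force: [0.4, 0.8, -0.2]
grip_width: 0.0006
```

>>> send_rows(deltas=[{"tx": -1.3,"ty": -2.8,"tz": 0,"rx": 0,"ry": 0,"rz": 0},{"tx": -2.6,"ty": -5.6,"tz": 0,"rx": 0,"ry": 0,"rz": 0},{"tx": -4,"ty": -9,"tz": 0,"rx": 0,"ry": 0,"rz": 0},{"tx": -4,"ty": -9,"tz": 0,"rx": 0,"ry": 0,"rz": 0},{"tx": -4,"ty": -9,"tz": 0,"rx": 0,"ry": 0,"rz": 0}])

```text
time: 3.78
position: [0.5295, -0.0521, 0.3721]
tool_rot: [0.002, 1.0, 0.0, -0.0]
ft_force: [0.0, 0.5, 0.0]
grip_width: 0.0003
```

```bash
python3 - <<'E'
from h import *
np.set_printoptions(precision=4,suppress=True)
n='wrist'
o,c=snap(n,'w1'); print(o['time'],o['position'],Ro.from_quat(o['tool_rot']).as_matrix(),o['ft_force'],o['q'],o['grip_width']); print(c['tool_from_camera'])
for l in ['cash_tray','clip_a','clip_a_leaf','clip_a_heel','clip_b_leaf','clip_b_heel','clip_c_leaf','clip_c_heel']:
        for r in robot.tip_of(l,n)[:3]: print(n,l,r['xy'],round(r['p'],2),tow(o,c,r['xy']))
E
```

```text
3.7833 [ 0.5295 -0.0521  0.3721] [[-1.      0.0032 -0.0007]
 [ 0.0032  1.      0.0004]
 [ 0.0007  0.0004 -1.    ]] [0.0435 0.4724 0.0357] [-0.3084  0.2541  1.4516  0.0002  1.4366 -1.876 ] 0.0002586327842437504
[[-0.0012 -0.9652 -0.2615  0.0715]
 [ 1.     -0.0012 -0.     -0.001 ]
 [-0.0003 -0.2615  0.9652 -0.1623]
 [ 0.      0.      0.      1.    ]]
wrist cash_tray [320.1, 144.0] 0.78 [ 0.5154 -0.0498  0.0515]
wrist clip_a [382.0, 209.5] 0.84 [0.6059 0.0359 0.0555]
wrist clip_a [266.9, 207.8] 0.79 [ 0.6034 -0.1242  0.0532]
wrist clip_a [321.8, 214.0] 0.78 [ 0.6129 -0.0477  0.053 ]
wrist clip_a_leaf [387.7, 179.6] 0.76 [0.564  0.0424 0.053 ]
wrist clip_a_leaf [316.1, 310.6] 0.31 [ 0.5307 -0.0538  0.421 ]
wrist clip_a_heel [384.3, 245.1] 0.71 [ 0.4917 -0.0372  0.4546]
wrist clip_b_leaf [320.7, 179.8] 0.89 [ 0.5639 -0.0491  0.0529]
wrist clip_c_leaf [257.0, 177.8] 0.79 [ 0.5605 -0.1358  0.0542]
wrist clip_c_leaf [388.7, 180.2] 0.38 [0.5649 0.0438 0.0529]
wrist clip_c_heel [263.4, 248.4] 0.59 [ 0.4913 -0.0656  0.457 ]
wrist clip_c_heel [318.7, 147.2] 0.41 [ 0.5196 -0.0517  0.052 ]
```

View pics/w1.png

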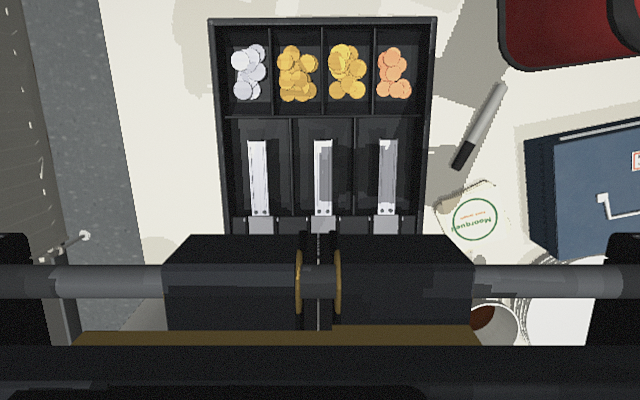

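```bash
python3 - <<'E'
from h import *
np.set_printoptions(precision=4,suppress=True)
o,c=snap('wrist','w2');K=c['intrinsics'];z=c['z_map'];v,u=np.mgrid[0:400,0:640]
P=np.stack([(u-K[0,2])/K[0,0]*z,(v-K[1,2])/K[1,1]*z,z],-1);T=c['tool_from_camera']
W=(P@T[:3,:3].T+T[:3,3])@Ro.from_quat(o['tool_rot']).as_matrix().T+o['position']
g=c['color'].astype(int)
for nm,(a,b) in dict(c=(240,278),b=(305,340),a=(370,402)).items():
    m=(g.min(2)>120)&(u>a)&(u<b)&(v>132)&(v<222)&(W[...,2]>.045)&(W[...,2]<.07)
    w=W[m]; print(nm,m.sum(),'cent',w.mean(0),'pct',np.percentile(w,[1,99],axis=0).ravel())
    A=np.c_[w[:,0]-.56,np.ones(len(w))];print('  z line',np.linalg.lstsq(A,w[:,2],rcond=None)[0],'y line',np.linalg.lstsq(A,w[:,1],rcond=None)[0])
    print(np.unique(v[m]).min(),np.unique(v[m]).max())
m=(W[...,2]>.049)&(W[...,2]<.057)&(g.max(2)<90)&(v<240)&(u>195)&(u<450)
for r in (30,60,90,130,160,200):
    cc=np.where(m[r])[0]; print(r,cc.min(),cc.max(),W[r,cc.min()],W[r,cc.max()])
im=c['color'][125:240,205:435,::-1]; cv2.imwrite('pics/w2c.png',cv2.resize(im,(780,390),interpolation=cv2.INTER_CUBIC))
E
```

```text
c 1423 cent [ 0.5658 -0.1343  0.0547] pct [ 0.5113 -0.1482  0.0518  0.6227 -0.1202  0.0572]
  z line [-0.0096  0.0548] y line [ 0.0055 -0.1344]
140 221
b 1404 cent [ 0.5661 -0.0466  0.053 ] pct [ 0.5113 -0.0601  0.0503  0.6226 -0.032   0.0558]
  z line [0.0226 0.0529] y line [ 0.0099 -0.0467]
140 221
a 1402 cent [0.566  0.0415 0.0521] pct [0.5104 0.0282 0.0478 0.6225 0.0568 0.0557]
  z line [0.0342 0.0519] y line [0.01   0.0414]
140 221
30 207 434 [ 0.3755 -0.1865  0.0544] [0.3753 0.0921 0.0541]
60 210 432 [ 0.4101 -0.1855  0.0547] [0.4099 0.0925 0.0541]
90 212 430 [ 0.446  -0.1863  0.0526] [0.446  0.0931 0.0536]
130 215 427 [ 0.4965 -0.1857  0.0544] [0.4964 0.093  0.0545]
160 217 425 [ 0.5363 -0.186   0.0544] [0.5365 0.094  0.0528]
200 221 422 [ 0.5918 -0.1842  0.0555] [0.5922 0.0939 0.0538]
```

View pics/w2c.png

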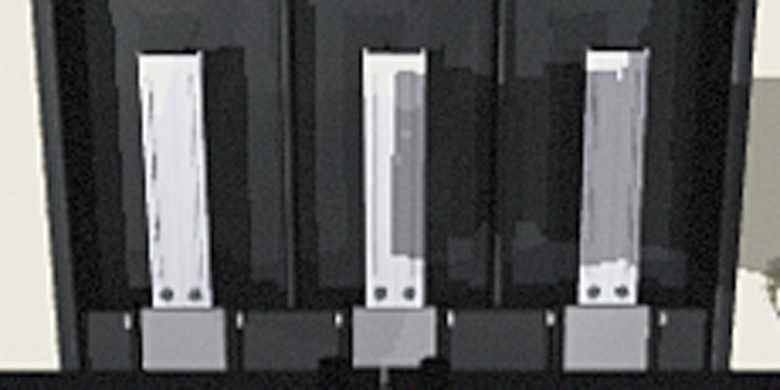

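>>> send_rows(deltas=[{"tx": -0.7,"ty": 0.1,"tz": 4,"rx": 0,"ry": 0,"rz": 0},{"tx": -1.4,"ty": 0.2,"tz": 8,"rx": 0,"ry": 0,"rz": 0},{"tx": -2.1,"ty": 0.3,"tz": 12,"rx": 0,"ry": 0,"rz": 0},{"tx": -2.8,"ty": 0.4,"tz": 16,"rx": 0,"ry": 0,"rz": 0},{"tx": -3.35,"ty": 0.55,"tz": 20,"rx": 0,"ry": 0,"rz": 0}])

```text
time: 4.7
position: [0.5633, -0.0447, 0.1713]
tool_rot: [-0.0, 1.0, -0.0, 0.001]
ft_force: [-0.1, 0.5, -0.6]
grip_width: 0.0001
```

>>> send_rows(deltas=[{"tx": 0,"ty": 0,"tz": 3,"rx": 0,"ry": 0,"rz": 0},{"tx": 0,"ty": 0,"tz": 6,"rx": 0,"ry": 0,"rz": 0},{"tx": 0,"ty": 0,"tz": 9,"rx": 0,"ry": 0,"rz": 0},{"tx": 0,"ty": 0,"tz": 9,"rx": 0,"ry": 0,"rz": 0},{"tx": 0,"ty": 0,"tz": 9,"rx": 0,"ry": 0,"rz": 0}])

```text
time: 5.12
position: [0.5616, -0.0445, 0.0814]
tool_rot: [-0.0, 1.0, 0.001, -0.002]
ft_force: [-0.3, 1.6, 0.2]
grip_width: 0.0005
```

```bash
python3 - <<'E'
from h import *
np.set_printoptions(precision=4,suppress=True)
for i in range(5):
    o=robot.get_obs(); print(o['time'],o['position'],o['ft_force'],o['joint_torque'][:3],o['grip_width'])
E
```

```text
5.1167 [ 0.5616 -0.0445  0.0814] [-0.331   1.5705  0.2413] [ -0.0622 -40.5165 -10.1742] 0.0005488104951075136
5.1167 [ 0.5616 -0.0445  0.0814] [-0.331   1.5705  0.2413] [ -0.0622 -40.5165 -10.1742] 0.0005488104951075136
5.1167 [ 0.5616 -0.0445  0.0814] [-0.331   1.5705  0.2413] [ -0.0622 -40.5165 -10.1742] 0.0005488104951075136
5.1167 [ 0.5616 -0.0445  0.0814] [-0.331   1.5705  0.2413] [ -0.0622 -40.5165 -10.1742] 0.0005488104951075136
5.1167 [ 0.5616 -0.0445  0.0814] [-0.331   1.5705  0.2413] [ -0.0622 -40.5165 -10.1742] 0.0005488104951075136
```

>>> send_rows(deltas=[{"tx": 0,"ty": -0.1,"tz": 0.8,"rx": 0,"ry": 0,"rz": 0},{"tx": 0,"ty": -0.2,"tz": 1.5,"rx": 0,"ry": 0,"rz": 0},{"tx": 0,"ty": -0.2,"tz": 2.1,"rx": 0,"ry": 0,"rz": 0},{"tx": 0,"ty": -0.2,"tz": 2.1,"rx": 0,"ry": 0,"rz": 0},{"tx": 0,"ty": -0.2,"tz": 2.1,"rx": 0,"ry": 0,"rz": 0}])

```text
time: 5.53
position: [0.5628, -0.047, 0.062]
tool_rot: [-0.0, 1.0, -0.0, 0.0]
ft_force: [-1.2, 0.1, -0.2]
grip_width: 0.0004
```

>>> send_rows(deltas=[{"tx": 0,"ty": 0,"tz": 0.04,"rx": 0,"ry": 0,"rz": 0},{"tx": 0,"ty": 0,"tz": 0.08,"rx": 0,"ry": 0,"rz": 0},{"tx": 0,"ty": 0,"tz": 0.12,"rx": 0,"ry": 0,"rz": 0},{"tx": 0,"ty": 0,"tz": 0.16,"rx": 0,"ry": 0,"rz": 0},{"tx": 0,"ty": 0,"tz": 0.2,"rx": 0,"ry": 0,"rz": 0}])

```text
time: 5.95
position: [0.5627, -0.0469, 0.0597]
tool_rot: [-0.0, 1.0, -0.0, 0.0]
ft_force: [0.3, 0.4, -0.0]
grip_width: 0.0004
```

>>> send_rows(deltas=[{"tx": 0,"ty": 0,"tz": 0.04,"rx": 0,"ry": 0,"rz": 0},{"tx": 0,"ty": 0,"tz": 0.08,"rx": 0,"ry": 0,"rz": 0},{"tx": 0,"ty": 0,"tz": 0.1,"rx": 0,"ry": 0,"rz": 0},{"tx": 0,"ty": 0,"tz": 0.1,"rx": 0,"ry": 0,"rz": 0},{"tx": 0,"ty": 0,"tz": 0.1,"rx": 0,"ry": 0,"rz": 0}])

```text
time: 6.37
position: [0.5626, -0.0469, 0.0585]
tool_rot: [-0.0, 1.0, 0.0, -0.0]
ft_force: [-0.4, 0.4, -0.6]
grip_width: 0.0002
```

>>> send_rows(deltas=[{"tx": 0,"ty": 0,"tz": 0.04,"rx": 0,"ry": 0,"rz": 0},{"tx": 0,"ty": 0,"tz": 0.08,"rx": 0,"ry": 0,"rz": 0},{"tx": 0,"ty": 0,"tz": 0.12,"rx": 0,"ry": 0,"rz": 0},{"tx": 0,"ty": 0,"tz": 0.16,"rx": 0,"ry": 0,"rz": 0},{"tx": 0,"ty": 0,"tz": 0.2,"rx": 0,"ry": 0,"rz": 0}])

```text
time: 6.78
position: [0.5626, -0.0469, 0.0565]
tool_rot: [-0.0, 1.0, 0.0, -0.0]
ft_force: [-0.1, 0.5, -0.0]
grip_width: 0.0001
```

>>> send_rows(deltas=[{"tx": 0,"ty": 0,"tz": 0.03,"rx": 0,"ry": 0,"rz": 0},{"tx": 0,"ty": 0,"tz": 0.06,"rx": 0,"ry": 0,"rz": 0},{"tx": 0,"ty": 0,"tz": 0.08,"rx": 0,"ry": 0,"rz": 0},{"tx": 0,"ty": 0,"tz": 0.1,"rx": 0,"ry": 0,"rz": 0},{"tx": 0,"ty": 0,"tz": 0.1,"rx": 0,"ry": 0,"rz": 0}])

```text
time: 7.2
position: [0.5626, -0.0469, 0.0555]
tool_rot: [-0.0, 1.0, 0.0, -0.0]
ft_force: [-0.1, 0.9, 0.6]
grip_width: 0.0005
```

>>> send_rows(deltas=[{"tx": 0,"ty": 0,"tz": 0.03,"rx": 0,"ry": 0,"rz": 0},{"tx": 0,"ty": 0,"tz": 0.06,"rx": 0,"ry": 0,"rz": 0},{"tx": 0,"ty": 0,"tz": 0.1,"rx": 0,"ry": 0,"rz": 0},{"tx": 0,"ty": 0,"tz": 0.1,"rx": 0,"ry": 0,"rz": 0},{"tx": 0,"ty": 0,"tz": 0.1,"rx": 0,"ry": 0,"rz": 0}])

```text
time: 7.62
position: [0.5626, -0.0469, 0.0545]
tool_rot: [-0.0, 1.0, -0.0, -0.0]
ft_force: [-0.9, 0.0, 0.1]
grip_width: 0.0002
```

>>> send_rows(deltas=[{"tx": 0,"ty": 0,"tz": 0.03,"rx": 0,"ry": 0,"rz": 0},{"tx": 0,"ty": 0,"tz": 0.06,"rx": 0,"ry": 0,"rz": 0},{"tx": 0,"ty": 0,"tz": 0.1,"rx": 0,"ry": 0,"rz": 0},{"tx": 0,"ty": 0,"tz": 0.1,"rx": 0,"ry": 0,"rz": 0},{"tx": 0,"ty": 0,"tz": 0.1,"rx": 0,"ry": 0,"rz": 0}])

```text
time: 8.03
position: [0.5626, -0.0469, 0.0535]
tool_rot: [-0.0, 1.0, 0.0, -0.0]
ft_force: [0.1, 0.0, -0.4]
grip_width: 0.0002
```

>>> send_rows(deltas=[{"tx": 0,"ty": 0,"tz": 0.03,"rx": 0,"ry": 0,"rz": 0},{"tx": 0,"ty": 0,"tz": 0.06,"rx": 0,"ry": 0,"rz": 0},{"tx": 0,"ty": 0,"tz": 0.1,"rx": 0,"ry": 0,"rz": 0},{"tx": 0,"ty": 0,"tz": 0.1,"rx": 0,"ry": 0,"rz": 0},{"tx": 0,"ty": 0,"tz": 0.1,"rx": 0,"ry": 0,"rz": 0}])

```text
time: 8.45
position: [0.5627, -0.0469, 0.0527]
tool_rot: [-0.0, 1.0, -0.0, 0.0]
ft_force: [-1.1, 0.5, 2.3]
grip_width: 0.0008
```

>>> send_rows(deltas=[{"tx": 0,"ty": 0,"tz": 0.02,"rx": 0,"ry": 0,"rz": 0},{"tx": 0,"ty": 0,"tz": 0.04,"rx": 0,"ry": 0,"rz": 0},{"tx": 0,"ty": 0,"tz": 0.06,"rx": 0,"ry": 0,"rz": 0},{"tx": 0,"ty": 0,"tz": 0.06,"rx": 0,"ry": 0,"rz": 0},{"tx": 0,"ty": 0,"tz": 0.06,"rx": 0,"ry": 0,"rz": 0}])

```text
time: 8.87
position: [0.5627, -0.0469, 0.0522]
tool_rot: [-0.0, 1.0, -0.0, 0.0]
ft_force: [-1.2, 0.5, 4.7]
grip_width: 0.0004
```

>>> send_rows(deltas=[{"tx": 0,"ty": 0,"tz": 0.02,"rx": 0,"ry": 0,"rz": 0},{"tx": 0,"ty": 0,"tz": 0.04,"rx": 0,"ry": 0,"rz": 0},{"tx": 0,"ty": 0,"tz": 0.04,"rx": 0,"ry": 0,"rz": 0},{"tx": 0,"ty": 0,"tz": 0.04,"rx": 0,"ry": 0,"rz": 0},{"tx": 0,"ty": 0,"tz": 0.04,"rx": 0,"ry": 0,"rz": 0}])

```text
time: 9.28
position: [0.5627, -0.0469, 0.0518]
tool_rot: [-0.0, 1.0, -0.0, 0.0]
ft_force: [-1.8, -0.2, 5.5]
grip_width: 0.0005
```

>>> send_rows(deltas=[{"tx": 0,"ty": 0,"tz": 0.01,"rx": 0,"ry": 0,"rz": 0},{"tx": 0,"ty": 0,"tz": 0.01,"rx": 0,"ry": 0,"rz": 0},{"tx": 0,"ty": 0,"tz": 0.01,"rx": 0,"ry": 0,"rz": 0}])

```text
time: 9.53
position: [0.5627, -0.0469, 0.0518]
tool_rot: [-0.0, 1.0, -0.0, 0.0]
ft_force: [-1.5, 0.8, 5.3]
grip_width: 0.0002
```

>>> send_rows(deltas=[{"tx": 0,"ty": 0,"tz": -0.6,"rx": 0,"ry": 0,"rz": 0},{"tx": 0,"ty": 0,"tz": -1.4,"rx": 0,"ry": 0,"rz": 0},{"tx": 0,"ty": 3,"tz": -2,"rx": 0,"ry": 0,"rz": 0},{"tx": 0,"ty": 6,"tz": -2,"rx": 0,"ry": 0,"rz": 0},{"tx": 0,"ty": 8.8,"tz": -2,"rx": 0,"ry": 0,"rz": 0}])

```text
time: 9.95
position: [0.563, 0.0417, 0.0722]
tool_rot: [0.001, 1.0, 0.0, 0.001]
ft_force: [-0.3, -0.3, -0.2]
grip_width: 0.0005
```

>>> send_rows(deltas=[{"tx": 0,"ty": 0,"tz": 0.5,"rx": 0,"ry": 0,"rz": 0},{"tx": 0,"ty": 0,"tz": 1,"rx": 0,"ry": 0,"rz": 0},{"tx": 0,"ty": 0,"tz": 1.4,"rx": 0,"ry": 0,"rz": 0},{"tx": 0,"ty": 0,"tz": 1.4,"rx": 0,"ry": 0,"rz": 0},{"tx": 0,"ty": 0,"tz": 1.4,"rx": 0,"ry": 0,"rz": 0}])

```text
time: 10.37
position: [0.5624, 0.04, 0.0569]
tool_rot: [0.001, 1.0, -0.0, -0.001]
ft_force: [-0.0, 0.2, -0.2]
grip_width: 0.0004
```

>>> send_rows(deltas=[{"tx": 0,"ty": 0,"tz": 0.06,"rx": 0,"ry": 0,"rz": 0},{"tx": 0,"ty": 0,"tz": 0.12,"rx": 0,"ry": 0,"rz": 0},{"tx": 0,"ty": 0,"tz": 0.18,"rx": 0,"ry": 0,"rz": 0},{"tx": 0,"ty": 0,"tz": 0.22,"rx": 0,"ry": 0,"rz": 0},{"tx": 0,"ty": 0,"tz": 0.22,"rx": 0,"ry": 0,"rz": 0}])

```text
time: 10.78
position: [0.5626, 0.0409, 0.0552]
tool_rot: [0.0, 1.0, -0.0, -0.0]
ft_force: [0.4, 0.2, -0.1]
grip_width: 0.0004
```

>>> send_rows(deltas=[{"tx": 0,"ty": 0,"tz": 0.03,"rx": 0,"ry": 0,"rz": 0},{"tx": 0,"ty": 0,"tz": 0.06,"rx": 0,"ry": 0,"rz": 0},{"tx": 0,"ty": 0,"tz": 0.1,"rx": 0,"ry": 0,"rz": 0},{"tx": 0,"ty": 0,"tz": 0.1,"rx": 0,"ry": 0,"rz": 0},{"tx": 0,"ty": 0,"tz": 0.1,"rx": 0,"ry": 0,"rz": 0}])

```text
time: 11.2
position: [0.5626, 0.0411, 0.0542]
tool_rot: [-0.0, 1.0, -0.0, -0.0]
ft_force: [0.2, -0.1, -0.3]
grip_width: 0.0003
```

>>> send_rows(deltas=[{"tx": 0,"ty": 0,"tz": 0.03,"rx": 0,"ry": 0,"rz": 0},{"tx": 0,"ty": 0,"tz": 0.06,"rx": 0,"ry": 0,"rz": 0},{"tx": 0,"ty": 0,"tz": 0.1,"rx": 0,"ry": 0,"rz": 0},{"tx": 0,"ty": 0,"tz": 0.1,"rx": 0,"ry": 0,"rz": 0},{"tx": 0,"ty": 0,"tz": 0.1,"rx": 0,"ry": 0,"rz": 0}])

```text
time: 11.62
position: [0.5626, 0.0411, 0.0532]
tool_rot: [-0.0, 1.0, -0.0, -0.0]
ft_force: [-0.2, -1.2, -0.2]
grip_width: 0.0001
```

>>> send_rows(deltas=[{"tx": 0,"ty": 0,"tz": 0.03,"rx": 0,"ry": 0,"rz": 0},{"tx": 0,"ty": 0,"tz": 0.06,"rx": 0,"ry": 0,"rz": 0},{"tx": 0,"ty": 0,"tz": 0.1,"rx": 0,"ry": 0,"rz": 0},{"tx": 0,"ty": 0,"tz": 0.1,"rx": 0,"ry": 0,"rz": 0},{"tx": 0,"ty": 0,"tz": 0.1,"rx": 0,"ry": 0,"rz": 0}])

```text
time: 12.03
position: [0.5626, 0.0411, 0.0522]
tool_rot: [-0.0, 1.0, -0.0, -0.0]
ft_force: [0.5, -0.3, -0.5]
grip_width: 0.0006
```

>>> send_rows(deltas=[{"tx": 0,"ty": 0,"tz": 0.03,"rx": 0,"ry": 0,"rz": 0},{"tx": 0,"ty": 0,"tz": 0.06,"rx": 0,"ry": 0,"rz": 0},{"tx": 0,"ty": 0,"tz": 0.1,"rx": 0,"ry": 0,"rz": 0},{"tx": 0,"ty": 0,"tz": 0.1,"rx": 0,"ry": 0,"rz": 0},{"tx": 0,"ty": 0,"tz": 0.1,"rx": 0,"ry": 0,"rz": 0}])

```text
time: 12.45
position: [0.5626, 0.0411, 0.0514]
tool_rot: [-0.0, 1.0, -0.0, 0.0]
ft_force: [0.3, -0.0, 2.3]
grip_width: 0.0007
```

>>> send_rows(deltas=[{"tx": 0,"ty": 0,"tz": 0.02,"rx": 0,"ry": 0,"rz": 0},{"tx": 0,"ty": 0,"tz": 0.04,"rx": 0,"ry": 0,"rz": 0},{"tx": 0,"ty": 0,"tz": 0.06,"rx": 0,"ry": 0,"rz": 0},{"tx": 0,"ty": 0,"tz": 0.06,"rx": 0,"ry": 0,"rz": 0},{"tx": 0,"ty": 0,"tz": 0.06,"rx": 0,"ry": 0,"rz": 0}])

```text
time: 12.87
position: [0.5626, 0.0411, 0.0507]
tool_rot: [-0.0, 1.0, -0.0, 0.0]
ft_force: [-0.9, -0.9, 2.5]
grip_width: 0.0004
```

>>> send_rows(deltas=[{"tx": 0,"ty": 0,"tz": 0.02,"rx": 0,"ry": 0,"rz": 0},{"tx": 0,"ty": 0,"tz": 0.04,"rx": 0,"ry": 0,"rz": 0},{"tx": 0,"ty": 0,"tz": 0.06,"rx": 0,"ry": 0,"rz": 0},{"tx": 0,"ty": 0,"tz": 0.06,"rx": 0,"ry": 0,"rz": 0},{"tx": 0,"ty": 0,"tz": 0.06,"rx": 0,"ry": 0,"rz": 0}])

```text
time: 13.28
position: [0.5626, 0.0411, 0.0501]
tool_rot: [-0.0, 1.0, -0.0, 0.0]
ft_force: [-0.4, 0.8, 3.1]
grip_width: 0.0008
```

>>> send_rows(deltas=[{"tx": 0,"ty": 0,"tz": 0.02,"rx": 0,"ry": 0,"rz": 0},{"tx": 0,"ty": 0,"tz": 0.04,"rx": 0,"ry": 0,"rz": 0},{"tx": 0,"ty": 0,"tz": 0.06,"rx": 0,"ry": 0,"rz": 0},{"tx": 0,"ty": 0,"tz": 0.08,"rx": 0,"ry": 0,"rz": 0},{"tx": 0,"ty": 0,"tz": 0.08,"rx": 0,"ry": 0,"rz": 0}])

```text
time: 13.7
position: [0.5626, 0.0411, 0.0493]
tool_rot: [-0.0, 1.0, 0.0, 0.0]
ft_force: [-0.8, 1.1, 3.4]
grip_width: 0.0002
```

>>> send_rows(deltas=[{"tx": 0,"ty": 0,"tz": 0.04,"rx": 0,"ry": 0,"rz": 0},{"tx": 0,"ty": 0,"tz": 0.08,"rx": 0,"ry": 0,"rz": 0},{"tx": 0,"ty": 0,"tz": 0.12,"rx": 0,"ry": 0,"rz": 0},{"tx": 0,"ty": 0,"tz": 0.16,"rx": 0,"ry": 0,"rz": 0},{"tx": 0,"ty": 0,"tz": 0.2,"rx": 0,"ry": 0,"rz": 0}])

```text
time: 14.12
position: [0.5627, 0.0411, 0.0473]
tool_rot: [-0.0, 1.0, -0.0, 0.0]
ft_force: [-0.7, -0.1, 5.3]
grip_width: 0.0003
```

>>> send_rows(deltas=[{"tx": 0,"ty": 0,"tz": 0.04,"rx": 0,"ry": 0,"rz": 0},{"tx": 0,"ty": 0,"tz": 0.08,"rx": 0,"ry": 0,"rz": 0},{"tx": 0,"ty": 0,"tz": 0.12,"rx": 0,"ry": 0,"rz": 0},{"tx": 0,"ty": 0,"tz": 0.14,"rx": 0,"ry": 0,"rz": 0},{"tx": 0,"ty": 0,"tz": 0.14,"rx": 0,"ry": 0,"rz": 0}])

```text
time: 14.53
position: [0.5628, 0.0411, 0.046]
tool_rot: [-0.0, 1.0, -0.0, 0.0]
ft_force: [-1.1, -0.0, 6.1]
grip_width: 0.0006
```

>>> send_rows(deltas=[{"tx": 0,"ty": 0,"tz": -0.6,"rx": 0,"ry": 0,"rz": 0},{"tx": 0,"ty": 0,"tz": -1.6,"rx": 0,"ry": 0,"rz": 0},{"tx": 0,"ty": -3,"tz": -2.8,"rx": 0,"ry": 0,"rz": 0},{"tx": 0,"ty": -7,"tz": -2.8,"rx": 0,"ry": 0,"rz": 0},{"tx": 0,"ty": -11,"tz": -2.8,"rx": 0,"ry": 0,"rz": 0}])

```text
time: 14.95
position: [0.5629, -0.0691, 0.075]
tool_rot: [-0.002, 1.0, -0.0, 0.001]
ft_force: [1.0, 1.1, -0.2]
grip_width: 0.0005
```

>>> send_rows(deltas=[{"tx": 0,"ty": -3.3,"tz": 0,"rx": 0,"ry": 0,"rz": 0},{"tx": 0,"ty": -6.55,"tz": 0,"rx": 0,"ry": 0,"rz": 0},{"tx": 0,"ty": -6.55,"tz": 0.6,"rx": 0,"ry": 0,"rz": 0},{"tx": 0,"ty": -6.55,"tz": 1.2,"rx": 0,"ry": 0,"rz": 0},{"tx": 0,"ty": -6.55,"tz": 1.4,"rx": 0,"ry": 0,"rz": 0}])

```text
time: 15.37
position: [0.5614, -0.1338, 0.059]
tool_rot: [0.0, 1.0, 0.001, -0.001]
ft_force: [-1.1, 1.2, 0.6]
grip_width: 0.0008
```

>>> send_rows(deltas=[{"tx": 0,"ty": 0,"tz": 0,"rx": 0,"ry": 0,"rz": 0},{"tx": 0,"ty": 0,"tz": 0,"rx": 0,"ry": 0,"rz": 0}])

```text
time: 15.53
position: [0.5621, -0.1328, 0.0595]
tool_rot: [-0.001, 1.0, 0.0, -0.001]
ft_force: [0.4, 0.7, -0.1]
grip_width: 0.0002
```

>>> send_rows(deltas=[{"tx": 0,"ty": -0.05,"tz": 0.05,"rx": 0,"ry": 0,"rz": 0},{"tx": 0,"ty": -0.1,"tz": 0.1,"rx": 0,"ry": 0,"rz": 0},{"tx": 0,"ty": -0.1,"tz": 0.15,"rx": 0,"ry": 0,"rz": 0},{"tx": 0,"ty": -0.1,"tz": 0.2,"rx": 0,"ry": 0,"rz": 0},{"tx": 0,"ty": -0.1,"tz": 0.2,"rx": 0,"ry": 0,"rz": 0}])

```text
time: 15.95
position: [0.5627, -0.1352, 0.0579]
tool_rot: [-0.0, 1.0, 0.0, 0.0]
ft_force: [-0.4, -0.7, -0.1]
grip_width: 0.0003
```

>>> send_rows(deltas=[{"tx": 0,"ty": 0,"tz": 0.03,"rx": 0,"ry": 0,"rz": 0},{"tx": 0,"ty": 0,"tz": 0.06,"rx": 0,"ry": 0,"rz": 0},{"tx": 0,"ty": 0,"tz": 0.1,"rx": 0,"ry": 0,"rz": 0},{"tx": 0,"ty": 0,"tz": 0.1,"rx": 0,"ry": 0,"rz": 0},{"tx": 0,"ty": 0,"tz": 0.1,"rx": 0,"ry": 0,"rz": 0}])

```text
time: 16.37
position: [0.5626, -0.1354, 0.0568]
tool_rot: [-0.0, 1.0, 0.0, -0.0]
ft_force: [0.6, 1.2, -0.3]
grip_width: 0.0004
```

>>> send_rows(deltas=[{"tx": 0,"ty": 0,"tz": 0.03,"rx": 0,"ry": 0,"rz": 0},{"tx": 0,"ty": 0,"tz": 0.06,"rx": 0,"ry": 0,"rz": 0},{"tx": 0,"ty": 0,"tz": 0.1,"rx": 0,"ry": 0,"rz": 0},{"tx": 0,"ty": 0,"tz": 0.1,"rx": 0,"ry": 0,"rz": 0},{"tx": 0,"ty": 0,"tz": 0.1,"rx": 0,"ry": 0,"rz": 0}])

```text
time: 16.78
position: [0.5626, -0.1354, 0.0558]
tool_rot: [-0.0, 1.0, 0.0, -0.0]
ft_force: [-0.3, 0.4, 0.5]
grip_width: 0.0005
```

>>> send_rows(deltas=[{"tx": 0,"ty": 0.05,"tz": 0.03,"rx": 0,"ry": 0,"rz": 0},{"tx": 0,"ty": 0.05,"tz": 0.06,"rx": 0,"ry": 0,"rz": 0},{"tx": 0,"ty": 0.05,"tz": 0.1,"rx": 0,"ry": 0,"rz": 0},{"tx": 0,"ty": 0.05,"tz": 0.1,"rx": 0,"ry": 0,"rz": 0},{"tx": 0,"ty": 0.05,"tz": 0.1,"rx": 0,"ry": 0,"rz": 0}])

```text
time: 17.2
position: [0.5626, -0.1349, 0.0548]
tool_rot: [-0.0, 1.0, 0.0, -0.0]
ft_force: [-0.4, 0.4, 0.1]
grip_width: 0.0003
```

>>> send_rows(deltas=[{"tx": 0,"ty": 0,"tz": 0.03,"rx": 0,"ry": 0,"rz": 0},{"tx": 0,"ty": 0,"tz": 0.06,"rx": 0,"ry": 0,"rz": 0},{"tx": 0,"ty": 0,"tz": 0.1,"rx": 0,"ry": 0,"rz": 0},{"tx": 0,"ty": 0,"tz": 0.1,"rx": 0,"ry": 0,"rz": 0},{"tx": 0,"ty": 0,"tz": 0.1,"rx": 0,"ry": 0,"rz": 0}])

```text
time: 17.62
position: [0.5626, -0.1349, 0.054]
tool_rot: [-0.0, 1.0, -0.0, 0.0]
ft_force: [0.3, 0.8, 2.6]
grip_width: 0.0
```

>>> send_rows(deltas=[{"tx": 0,"ty": 0,"tz": 0.02,"rx": 0,"ry": 0,"rz": 0},{"tx": 0,"ty": 0,"tz": 0.04,"rx": 0,"ry": 0,"rz": 0},{"tx": 0,"ty": 0,"tz": 0.06,"rx": 0,"ry": 0,"rz": 0},{"tx": 0,"ty": 0,"tz": 0.06,"rx": 0,"ry": 0,"rz": 0},{"tx": 0,"ty": 0,"tz": 0.06,"rx": 0,"ry": 0,"rz": 0}])

```text
time: 18.03
position: [0.5626, -0.1349, 0.0535]
tool_rot: [-0.0, 1.0, -0.0, 0.0]
ft_force: [-1.7, -0.0, 5.3]
grip_width: 0.0004
```

>>> send_rows(deltas=[{"tx": 0,"ty": 0,"tz": 0.02,"rx": 0,"ry": 0,"rz": 0},{"tx": 0,"ty": 0,"tz": 0.03,"rx": 0,"ry": 0,"rz": 0},{"tx": 0,"ty": 0,"tz": 0.03,"rx": 0,"ry": 0,"rz": 0},{"tx": 0,"ty": 0,"tz": 0.03,"rx": 0,"ry": 0,"rz": 0}])

```text
time: 18.37
position: [0.5626, -0.1349, 0.0533]
tool_rot: [-0.0, 1.0, -0.0, 0.0]
ft_force: [-1.7, -0.0, 6.4]
grip_width: 0.0005
```

>>> send_rows(deltas=[{"tx": 0,"ty": 0,"tz": -1,"rx": 0,"ry": 0,"rz": 0},{"tx": 0,"ty": 0,"tz": -3,"rx": 0,"ry": 0,"rz": 0},{"tx": -1.5,"ty": 2,"tz": -6,"rx": 0,"ry": 0,"rz": 0},{"tx": -3,"ty": 4.5,"tz": -8.5,"rx": 0,"ry": 0,"rz": 0},{"tx": -4,"ty": 7,"tz": -11,"rx": 0,"ry": 0,"rz": 0}])

```text
time: 18.78
position: [0.6041, -0.0649, 0.1646]
tool_rot: [0.001, 1.0, -0.0, 0.001]
ft_force: [0.2, 0.3, -0.5]
grip_width: 0.0004
```

>>> send_rows(deltas=[{"tx": -1.5,"ty": 3,"tz": -1.5,"rx": 0,"ry": 0,"rz": 0},{"tx": -3,"ty": 6,"tz": -3,"rx": 0,"ry": 0,"rz": 0},{"tx": -4.4,"ty": 9,"tz": -4.5,"rx": 0,"ry": 0,"rz": 0},{"tx": -4.8,"ty": 10.7,"tz": -5,"rx": 0,"ry": 0,"rz": 0},{"tx": -4.8,"ty": 10.7,"tz": -5,"rx": 0,"ry": 0,"rz": 0}])

```text
time: 19.2
position: [0.6526, 0.0462, 0.2153]
tool_rot: [-0.002, 1.0, 0.001, 0.003]
ft_force: [-0.0, 0.3, -0.1]
grip_width: 0.0003
```

>>> send_rows(deltas=[{"tx": 0,"ty": 0,"tz": 0,"rx": 0,"ry": 0,"rz": 0},{"tx": 0,"ty": 0,"tz": 0,"rx": 0,"ry": 0,"rz": 0}])

```text
time: 19.37
position: [0.6497, 0.0415, 0.2123]
tool_rot: [-0.0, 1.0, -0.0, -0.001]
ft_force: [0.5, 0.7, -0.2]
grip_width: 0.0003
```

```bash
python3 - <<'E'
from h import *
np.set_printoptions(precision=4,suppress=True)
n='wrist'
o,c=snap(n,'w3'); print(o['time'],o['position'],o['ft_force'])
for l in ['clip_a_leaf','clip_a_heel','clip_b_heel']:
        for r in robot.tip_of(l,n)[:3]: print(n,l,r['xy'],round(r['p'],2),tow(o,c,r['xy']))
K=c['intrinsics'];z=c['z_map'];v,u=np.mgrid[0:400,0:640]
P=np.stack([(u-K[0,2])/K[0,0]*z,(v-K[1,2])/K[1,1]*z,z],-1);T=c['tool_from_camera']
W=(P@T[:3,:3].T+T[:3,3])@Ro.from_quat(o['tool_rot']).as_matrix().T+o['position']
np.save('W3.npy',W)
E
```

```text
19.3667 [0.6497 0.0415 0.2123] [ 0.5331  0.6966 -0.1896]
wrist clip_a_leaf [322.4, 80.6] 0.97 [0.5625 0.0444 0.0518]
wrist clip_a_heel [320.0, 188.6] 0.9 [0.6552 0.0424 0.0605]
wrist clip_b_heel [221.4, 195.4] 0.88 [ 0.6612 -0.0463  0.0613]
```

View pics/w3.png

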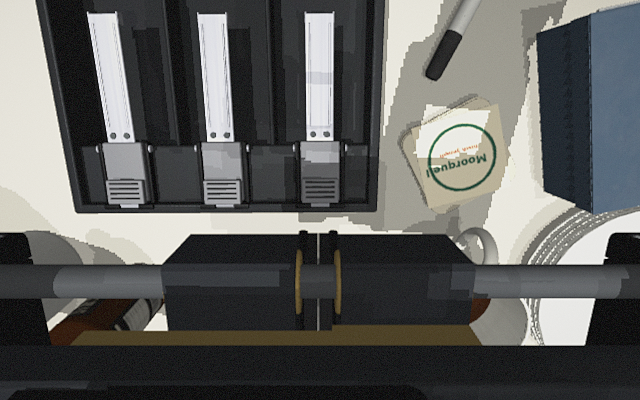

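```bash
python3 - <<'E'
import numpy as np,cv2
np.set_printoptions(precision=4,suppress=True)
W=np.load('W3.npy')
for r in range(170,216,4): print(r,W[r,310],W[r,320],W[r,330])
print(W[192,296:346:4])
i=cv2.imread('pics/w3.png')[130:220,280:360]; cv2.imwrite('pics/w3c.png',cv2.resize(i,(533,600),interpolation=cv2.INTER_CUBIC))
E
```

```text
170 [0.639  0.0335 0.0565] [0.6391 0.0424 0.0564] [0.6394 0.0514 0.0549]
174 [0.6427 0.0334 0.0567] [0.6429 0.0424 0.0553] [0.6428 0.0514 0.0562]
178 [0.6462 0.0334 0.0573] [0.646  0.0424 0.0584] [0.6463 0.0514 0.057 ]
182 [0.6487 0.0335 0.0624] [0.6487 0.0424 0.0625] [0.6488 0.0513 0.0621]
186 [0.6524 0.0335 0.0623] [0.6526 0.0424 0.0616] [0.6523 0.0513 0.0627]
190 [0.6562 0.0334 0.0619] [0.656  0.0424 0.0626] [0.6562 0.0513 0.0619]
194 [0.6596 0.0334 0.0629] [0.6596 0.0424 0.063 ] [0.6598 0.0513 0.0624]
198 [0.663  0.0334 0.064 ] [0.6633 0.0424 0.063 ] [0.6635 0.0514 0.0622]
202 [0.667  0.0334 0.0631] [0.6671 0.0424 0.0627] [0.6669 0.0514 0.0634]
206 [0.6726 0.0332 0.0568] [0.6731 0.0424 0.055 ] [0.6727 0.0516 0.0565]
210 [0.6771 0.0332 0.0547] [0.6768 0.0424 0.0556] [0.677  0.0517 0.055 ]
214 [0.6979 0.0319 0.0017] [0.6981 0.0428 0.0013] [ 0.6988  0.0537 -0.001 ]
[[0.6602 0.0204 0.053 ]
 [0.6624 0.0236 0.0446]
 [0.658  0.0281 0.062 ]
 [0.6577 0.0317 0.0631]
 [0.6577 0.0352 0.0631]
 [0.6581 0.0388 0.0615]
 [0.658  0.0424 0.062 ]
 [0.5786 0.0406 0.3747]
 [0.6581 0.0496 0.0615]
 [0.6578 0.0531 0.0628]
 [0.6577 0.0566 0.0631]
 [0.6603 0.0609 0.0529]
 [0.6628 0.0653 0.043 ]]
```

View pics/w3c.png

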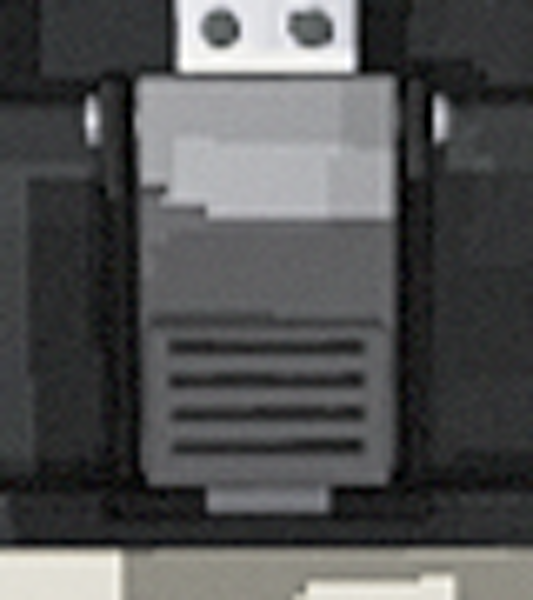

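>>> send_rows(deltas=[{"tx": -0.5,"ty": 0.1,"tz": 3,"rx": 0,"ry": 0,"rz": 0},{"tx": -0.9,"ty": 0.1,"tz": 6,"rx": 0,"ry": 0,"rz": 0},{"tx": -0.9,"ty": 0.1,"tz": 9,"rx": 0,"ry": 0,"rz": 0},{"tx": -0.9,"ty": 0.1,"tz": 12,"rx": 0,"ry": 0,"rz": 0},{"tx": -0.9,"ty": 0.1,"tz": 13.5,"rx": 0,"ry": 0,"rz": 0}])

```text
time: 19.98
position: [0.6569, 0.0422, 0.0737]
tool_rot: [0.001, 1.0, 0.0, -0.003]
ft_force: [-1.3, 0.6, -0.1]
grip_width: 0.0006
```

>>> send_rows(deltas=[{"tx": 0,"ty": 0,"tz": 0.2,"rx": 0,"ry": 0,"rz": 0},{"tx": 0,"ty": 0,"tz": 0.4,"rx": 0,"ry": 0,"rz": 0},{"tx": 0,"ty": 0,"tz": 0.6,"rx": 0,"ry": 0,"rz": 0},{"tx": 0,"ty": 0,"tz": 0.7,"rx": 0,"ry": 0,"rz": 0},{"tx": 0,"ty": 0,"tz": 0.7,"rx": 0,"ry": 0,"rz": 0}])

```text
time: 20.4
position: [0.6606, 0.0429, 0.0723]
tool_rot: [-0.0, 1.0, -0.0, 0.001]
ft_force: [-0.6, -0.3, -0.0]
grip_width: -0.0
```

>>> send_rows(deltas=[{"tx": 0,"ty": 0,"tz": 0,"rx": 0,"ry": 0,"rz": 0},{"tx": 0,"ty": 0,"tz": 0,"rx": 0,"ry": 0,"rz": 0},{"tx": 0,"ty": 0,"tz": 0,"rx": 0,"ry": 0,"rz": 0}])

```text
time: 20.65
position: [0.6599, 0.0432, 0.0717]
tool_rot: [-0.0, 1.0, -0.0, 0.001]
ft_force: [1.3, -0.2, 0.1]
grip_width: 0.0008
```

>>> send_rows(deltas=[{"tx": 0.05,"ty": 0,"tz": 0.2,"rx": 0,"ry": 0,"rz": 0},{"tx": 0.1,"ty": -0.05,"tz": 0.4,"rx": 0,"ry": 0,"rz": 0},{"tx": 0.1,"ty": -0.05,"tz": 0.6,"rx": 0,"ry": 0,"rz": 0},{"tx": 0.1,"ty": -0.05,"tz": 0.6,"rx": 0,"ry": 0,"rz": 0},{"tx": 0.1,"ty": -0.05,"tz": 0.6,"rx": 0,"ry": 0,"rz": 0}])

```text
time: 21.07
position: [0.6584, 0.0426, 0.0646]
tool_rot: [-0.0, 1.0, 0.0, -0.0]
ft_force: [-0.1, -0.6, 0.3]
grip_width: 0.0007
```

>>> send_rows(deltas=[{"tx": 0,"ty": 0,"tz": 0.04,"rx": 0,"ry": 0,"rz": 0},{"tx": 0,"ty": 0,"tz": 0.08,"rx": 0,"ry": 0,"rz": 0},{"tx": 0,"ty": 0,"tz": 0.12,"rx": 0,"ry": 0,"rz": 0},{"tx": 0,"ty": 0,"tz": 0.15,"rx": 0,"ry": 0,"rz": 0},{"tx": 0,"ty": 0,"tz": 0.15,"rx": 0,"ry": 0,"rz": 0}])

```text
time: 21.48
position: [0.6586, 0.0426, 0.0634]
tool_rot: [-0.0, 1.0, 0.0, -0.0]
ft_force: [0.5, -0.4, 0.5]
grip_width: 0.0005
```

>>> send_rows(deltas=[{"tx": 0,"ty": 0,"tz": 0.03,"rx": 0,"ry": 0,"rz": 0},{"tx": 0,"ty": 0,"tz": 0.06,"rx": 0,"ry": 0,"rz": 0},{"tx": 0,"ty": 0,"tz": 0.1,"rx": 0,"ry": 0,"rz": 0},{"tx": 0,"ty": 0,"tz": 0.1,"rx": 0,"ry": 0,"rz": 0},{"tx": 0,"ty": 0,"tz": 0.1,"rx": 0,"ry": 0,"rz": 0}])

```text
time: 21.9
position: [0.6587, 0.0426, 0.0628]
tool_rot: [-0.0, 1.0, -0.0, 0.0]
ft_force: [-0.6, 0.4, 3.9]
grip_width: 0.0006
```

Contact at about 0.063. I'll push on in half-millimetre to one-millimetre steps.

>>> send_rows(deltas=[{"tx": 0,"ty": 0,"tz": 0.03,"rx": 0,"ry": 0,"rz": 0},{"tx": 0,"ty": 0,"tz": 0.06,"rx": 0,"ry": 0,"rz": 0},{"tx": 0,"ty": 0,"tz": 0.09,"rx": 0,"ry": 0,"rz": 0},{"tx": 0,"ty": 0,"tz": 0.1,"rx": 0,"ry": 0,"rz": 0},{"tx": 0,"ty": 0,"tz": 0.1,"rx": 0,"ry": 0,"rz": 0}])

```text
time: 22.32
position: [0.6589, 0.0426, 0.0621]
tool_rot: [-0.0, 1.0, -0.0, 0.0]
ft_force: [-0.9, -0.4, 5.7]
grip_width: 0.0004
```

>>> send_rows(deltas=[{"tx": 0,"ty": 0,"tz": 0.03,"rx": 0,"ry": 0,"rz": 0},{"tx": 0,"ty": 0,"tz": 0.06,"rx": 0,"ry": 0,"rz": 0},{"tx": 0,"ty": 0,"tz": 0.09,"rx": 0,"ry": 0,"rz": 0},{"tx": 0,"ty": 0,"tz": 0.1,"rx": 0,"ry": 0,"rz": 0},{"tx": 0,"ty": 0,"tz": 0.1,"rx": 0,"ry": 0,"rz": 0}])

```text
time: 22.73
position: [0.659, 0.0426, 0.0616]
tool_rot: [-0.0, 1.0, -0.0, 0.001]
ft_force: [-2.2, 0.8, 8.3]
grip_width: 0.0003
```

>>> send_rows(deltas=[{"tx": 0,"ty": 0,"tz": 0.03,"rx": 0,"ry": 0,"rz": 0},{"tx": 0,"ty": 0,"tz": 0.06,"rx": 0,"ry": 0,"rz": 0},{"tx": 0,"ty": 0,"tz": 0.09,"rx": 0,"ry": 0,"rz": 0},{"tx": 0,"ty": 0,"tz": 0.1,"rx": 0,"ry": 0,"rz": 0},{"tx": 0,"ty": 0,"tz": 0.1,"rx": 0,"ry": 0,"rz": 0}])

```text
time: 23.15
position: [0.6592, 0.0426, 0.0609]
tool_rot: [-0.0, 1.0, -0.0, 0.001]
ft_force: [-2.3, 0.2, 9.6]
grip_width: 0.0
```

>>> send_rows(deltas=[{"tx": 0,"ty": 0,"tz": 0.03,"rx": 0,"ry": 0,"rz": 0},{"tx": 0,"ty": 0,"tz": 0.06,"rx": 0,"ry": 0,"rz": 0},{"tx": 0,"ty": 0,"tz": 0.09,"rx": 0,"ry": 0,"rz": 0},{"tx": 0,"ty": 0,"tz": 0.1,"rx": 0,"ry": 0,"rz": 0},{"tx": 0,"ty": 0,"tz": 0.1,"rx": 0,"ry": 0,"rz": 0}])

```text
time: 23.57
position: [0.6592, 0.0426, 0.0607]
tool_rot: [-0.0, 1.0, -0.0, 0.001]
ft_force: [-3.8, -0.1, 13.8]
grip_width: 0.0002
```

>>> send_rows(deltas=[{"tx": 0,"ty": 0,"tz": 0.02,"rx": 0,"ry": 0,"rz": 0},{"tx": 0,"ty": 0,"tz": 0.04,"rx": 0,"ry": 0,"rz": 0},{"tx": 0,"ty": 0,"tz": 0.06,"rx": 0,"ry": 0,"rz": 0},{"tx": 0,"ty": 0,"tz": 0.06,"rx": 0,"ry": 0,"rz": 0},{"tx": 0,"ty": 0,"tz": 0.06,"rx": 0,"ry": 0,"rz": 0}])

```text
time: 23.98
position: [0.6597, 0.0426, 0.0585]
tool_rot: [-0.0, 1.0, -0.0, 0.001]
ft_force: [0.6, 1.0, 5.2]
grip_width: 0.0003
```

>>> send_rows(deltas=[{"tx": 0,"ty": 0,"tz": 0.02,"rx": 0,"ry": 0,"rz": 0},{"tx": 0,"ty": 0,"tz": 0.04,"rx": 0,"ry": 0,"rz": 0},{"tx": 0,"ty": 0,"tz": 0.06,"rx": 0,"ry": 0,"rz": 0},{"tx": 0,"ty": 0,"tz": 0.08,"rx": 0,"ry": 0,"rz": 0},{"tx": 0,"ty": 0,"tz": 0.08,"rx": 0,"ry": 0,"rz": 0}])

```text
time: 24.4
position: [0.6597, 0.0426, 0.0584]
tool_rot: [-0.0, 1.0, -0.0, 0.001]
ft_force: [-0.1, -0.4, 8.5]
grip_width: 0.0006
```

>>> send_rows(deltas=[{"tx": 0,"ty": 0,"tz": -0.6,"rx": 0,"ry": 0,"rz": 0},{"tx": 0,"ty": 0,"tz": -1.8,"rx": 0,"ry": 0,"rz": 0},{"tx": 2.5,"ty": 0,"tz": -3,"rx": 0,"ry": 0,"rz": 0},{"tx": 6,"ty": 0,"tz": -3,"rx": 0,"ry": 0,"rz": 0},{"tx": 9.6,"ty": -0.1,"tz": -3,"rx": 0,"ry": 0,"rz": 0}])

```text
time: 24.82
position: [0.5628, 0.0415, 0.0879]
tool_rot: [-0.0, 1.0, -0.0, 0.001]
ft_force: [0.0, -0.3, -0.4]
grip_width: 0.0008
```

>>> send_rows(deltas=[{"tx": 0,"ty": 0,"tz": 0,"rx": 0,"ry": 0,"rz": 0},{"tx": 0,"ty": 0,"tz": 0.5,"rx": 0,"ry": 0,"rz": 0},{"tx": 0,"ty": 0,"tz": 1.2,"rx": 0,"ry": 0,"rz": 0},{"tx": 0,"ty": 0,"tz": 2,"rx": 0,"ry": 0,"rz": 0},{"tx": 0,"ty": 0,"tz": 2,"rx": 0,"ry": 0,"rz": 0}])

```text
time: 25.23
position: [0.563, 0.0415, 0.0653]
tool_rot: [-0.0, 1.0, 0.0, -0.001]
ft_force: [-1.0, 0.0, -0.7]
grip_width: 0.0002
```

>>> send_rows(deltas=[{"tx": 0,"ty": 0,"tz": 0,"rx": 0,"ry": 0,"rz": 0},{"tx": 0,"ty": 0,"tz": 0,"rx": 0,"ry": 0,"rz": 0}])

```text
time: 25.4
position: [0.5632, 0.0415, 0.0666]
tool_rot: [-0.0, 1.0, 0.0, -0.0]
ft_force: [-0.6, -0.3, -0.7]
grip_width: 0.0001
```

```bash
python3 - <<'E'
from h import *
np.set_printoptions(precision=4,suppress=True)
for n in ('scene','side'):
    o,c=snap(n,n+'3'); print(o['position'],o['ft_force'])
    for l in ['clip_a_leaf','clip_a_heel']:
        for r in robot.tip_of(l,n)[:3]: print(n,l,r['xy'],round(r['p'],2),tow(o,c,r['xy']))
a=cv2.imread('pics/scene3.png')[130:330,190:450];b=cv2.imread('pics/side3.png')[130:330,190:450]
cv2.imwrite('pics/v4.png',cv2.resize(np.hstack([a,b]),(780,300)))
E
```

```text
[0.5632 0.0415 0.0666] [-0.5543 -0.3395 -0.6758]
scene clip_a_leaf [276.6, 203.1] 0.7 [0.5567 0.0312 0.0712]
scene clip_a_heel [294.5, 187.3] 0.76 [ 0.5342 -0.0545  0.1738]
[0.563  0.0416 0.0671] [-0.3483  0.6321  0.158 ]
side clip_a_leaf [324.7, 241.3] 0.95 [0.5661 0.0429 0.0567]
side clip_a_heel [284.9, 231.3] 0.96 [0.6516 0.0508 0.0584]
side clip_a_heel [364.9, 250.9] 0.68 [0.4056 0.255  0.2125]
```

View pics/v4.png

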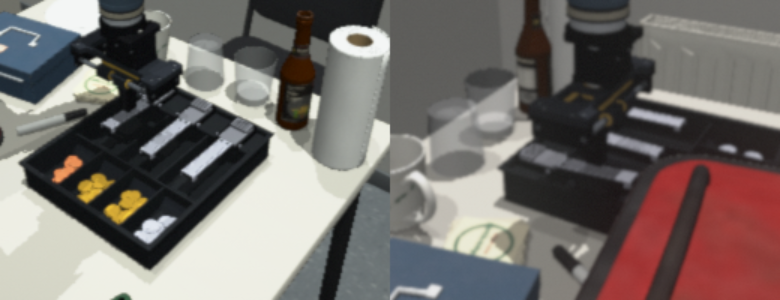

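>>> send_rows(deltas=[{"tx": 0,"ty": 0,"tz": 0.15,"rx": 0,"ry": 0,"rz": 0},{"tx": 0,"ty": 0,"tz": 0.3,"rx": 0,"ry": 0,"rz": 0},{"tx": 0,"ty": 0,"tz": 0.45,"rx": 0,"ry": 0,"rz": 0},{"tx": 0,"ty": 0,"tz": 0.6,"rx": 0,"ry": 0,"rz": 0},{"tx": 0,"ty": 0,"tz": 0.6,"rx": 0,"ry": 0,"rz": 0}])

```text
time: 26.12
position: [0.5623, 0.0416, 0.0607]
tool_rot: [-0.0, 1.0, 0.0, -0.0]
ft_force: [-0.4, -0.2, -0.7]
grip_width: 0.0004
```

>>> send_rows(deltas=[{"tx": 0,"ty": 0,"tz": 0.04,"rx": 0,"ry": 0,"rz": 0},{"tx": 0,"ty": 0,"tz": 0.08,"rx": 0,"ry": 0,"rz": 0},{"tx": 0,"ty": 0,"tz": 0.12,"rx": 0,"ry": 0,"rz": 0},{"tx": 0,"ty": 0,"tz": 0.15,"rx": 0,"ry": 0,"rz": 0},{"tx": 0,"ty": 0,"tz": 0.15,"rx": 0,"ry": 0,"rz": 0}])

```text
time: 26.53
position: [0.5626, 0.0416, 0.0595]
tool_rot: [-0.0, 1.0, 0.0, -0.0]
ft_force: [-0.5, -0.2, -0.1]
grip_width: 0.0005
```

>>> send_rows(deltas=[{"tx": 0,"ty": 0,"tz": 0.03,"rx": 0,"ry": 0,"rz": 0},{"tx": 0,"ty": 0,"tz": 0.06,"rx": 0,"ry": 0,"rz": 0},{"tx": 0,"ty": 0,"tz": 0.1,"rx": 0,"ry": 0,"rz": 0},{"tx": 0,"ty": 0,"tz": 0.1,"rx": 0,"ry": 0,"rz": 0},{"tx": 0,"ty": 0,"tz": 0.1,"rx": 0,"ry": 0,"rz": 0}])

```text
time: 26.95
position: [0.5626, 0.0416, 0.0585]
tool_rot: [-0.0, 1.0, 0.0, -0.0]
ft_force: [-0.0, -0.4, 0.7]
grip_width: 0.0006
```

>>> send_rows(deltas=[{"tx": 0,"ty": 0,"tz": 0.02,"rx": 0,"ry": 0,"rz": 0},{"tx": 0,"ty": 0,"tz": 0.04,"rx": 0,"ry": 0,"rz": 0},{"tx": 0,"ty": 0,"tz": 0.06,"rx": 0,"ry": 0,"rz": 0},{"tx": 0,"ty": 0,"tz": 0.08,"rx": 0,"ry": 0,"rz": 0},{"tx": 0,"ty": 0,"tz": 0.08,"rx": 0,"ry": 0,"rz": 0}])

```text
time: 27.37
position: [0.5626, 0.0416, 0.0578]
tool_rot: [-0.0, 1.0, -0.0, 0.0]
ft_force: [-0.4, -0.3, 2.2]
grip_width: 0.0007
```

>>> send_rows(deltas=[{"tx": 0,"ty": 0,"tz": 0.02,"rx": 0,"ry": 0,"rz": 0},{"tx": 0,"ty": 0,"tz": 0.04,"rx": 0,"ry": 0,"rz": 0},{"tx": 0,"ty": 0,"tz": 0.06,"rx": 0,"ry": 0,"rz": 0},{"tx": 0,"ty": 0,"tz": 0.08,"rx": 0,"ry": 0,"rz": 0},{"tx": 0,"ty": 0,"tz": 0.08,"rx": 0,"ry": 0,"rz": 0}])

```text
time: 27.78
position: [0.5626, 0.0416, 0.0571]
tool_rot: [-0.0, 1.0, -0.0, 0.0]
ft_force: [-0.4, -0.0, 2.9]
grip_width: 0.001
```

>>> send_rows(deltas=[{"tx": 0,"ty": 0,"tz": 0.02,"rx": 0,"ry": 0,"rz": 0},{"tx": 0,"ty": 0,"tz": 0.04,"rx": 0,"ry": 0,"rz": 0},{"tx": 0,"ty": 0,"tz": 0.06,"rx": 0,"ry": 0,"rz": 0},{"tx": 0,"ty": 0,"tz": 0.06,"rx": 0,"ry": 0,"rz": 0},{"tx": 0,"ty": 0,"tz": 0.06,"rx": 0,"ry": 0,"rz": 0}])

```text
time: 28.2
position: [0.5626, 0.0416, 0.0565]
tool_rot: [-0.0, 1.0, -0.0, 0.0]
ft_force: [-1.9, 0.4, 4.7]
grip_width: 0.0003
```

>>> send_rows(deltas=[{"tx": 0,"ty": 0,"tz": 0.02,"rx": 0,"ry": 0,"rz": 0},{"tx": 0,"ty": 0,"tz": 0.04,"rx": 0,"ry": 0,"rz": 0},{"tx": 0,"ty": 0,"tz": 0.04,"rx": 0,"ry": 0,"rz": 0},{"tx": 0,"ty": 0,"tz": 0.04,"rx": 0,"ry": 0,"rz": 0},{"tx": 0,"ty": 0,"tz": 0.04,"rx": 0,"ry": 0,"rz": 0}])

```text
time: 28.62
position: [0.5626, 0.0416, 0.0561]
tool_rot: [-0.0, 1.0, -0.0, -0.0]
ft_force: [-1.1, 0.4, 5.2]
grip_width: 0.0003
```

>>> send_rows(deltas=[{"tx": 0,"ty": 0,"tz": 0,"rx": 0,"ry": 0,"rz": 0},{"tx": 0,"ty": 0,"tz": 0,"rx": 0,"ry": 0,"rz": 0}])

```text
time: 28.78
position: [0.5625, 0.0416, 0.0561]
tool_rot: [-0.0, 1.0, -0.0, -0.0]
ft_force: [-1.6, 0.5, 5.5]
grip_width: 0.0006
```

>>> send_rows(deltas=[{"tx": 0,"ty": 0,"tz": 0.02,"rx": 0,"ry": 0,"rz": 0},{"tx": 0,"ty": 0,"tz": 0.04,"rx": 0,"ry": 0,"rz": 0},{"tx": 0,"ty": 0,"tz": 0.04,"rx": 0,"ry": 0,"rz": 0},{"tx": 0,"ty": 0,"tz": 0.04,"rx": 0,"ry": 0,"rz": 0}])

```text
time: 29.12
position: [0.5625, 0.0416, 0.0558]
tool_rot: [-0.0, 1.0, -0.0, -0.0]
ft_force: [-1.0, 0.3, 7.1]
grip_width: 0.0003
```

>>> send_rows(deltas=[{"tx": 0,"ty": 0,"tz": 0,"rx": 0,"ry": 0,"rz": 0},{"tx": 0,"ty": 0,"tz": 0,"rx": 0,"ry": 0,"rz": 0}])

```text
time: 29.28
position: [0.5625, 0.0416, 0.0559]
tool_rot: [-0.0, 1.0, -0.0, -0.0]
ft_force: [-3.2, -0.3, 6.1]
grip_width: 0.0006
```

>>> send_rows(deltas=[{"tx": 0,"ty": 0,"tz": -1,"rx": 0,"ry": 0,"rz": 0},{"tx": 0,"ty": 0,"tz": -4,"rx": 0,"ry": 0,"rz": 0},{"tx": 0,"ty": 0,"tz": -8,"rx": 0,"ry": 0,"rz": 0},{"tx": 0,"ty": 0,"tz": -12,"rx": 0,"ry": 0,"rz": 0},{"tx": 0,"ty": 0,"tz": -16,"rx": 0,"ry": 0,"rz": 0}])

```text
time: 29.7
position: [0.5622, 0.0416, 0.217]
tool_rot: [-0.0, 1.0, 0.0, -0.0]
ft_force: [1.5, -1.0, 0.1]
grip_width: 0.0006
```

>>> send_rows(deltas=[{"tx": -3,"ty": 0,"tz": 0,"rx": 0,"ry": 0,"rz": 0},{"tx": -6,"ty": 0,"tz": 0,"rx": 0,"ry": 0,"rz": 0},{"tx": -8.7,"ty": 0,"tz": 0,"rx": 0,"ry": 0,"rz": 0},{"tx": -8.7,"ty": 0,"tz": 0,"rx": 0,"ry": 0,"rz": 0},{"tx": -8.7,"ty": 0,"tz": 0,"rx": 0,"ry": 0,"rz": 0}])

```text
time: 30.12
position: [0.6504, 0.0415, 0.2151]
tool_rot: [-0.0, 1.0, 0.0, 0.0]
ft_force: [-1.1, -0.1, -0.9]
grip_width: 0.0002
```

>>> send_rows(deltas=[{"tx": 0,"ty": 0,"tz": 0,"rx": 0,"ry": 0,"rz": 0},{"tx": 0,"ty": 0,"tz": 0,"rx": 0,"ry": 0,"rz": 0},{"tx": 0,"ty": 0,"tz": 0,"rx": 0,"ry": 0,"rz": 0}])

```text
time: 30.37
position: [0.6484, 0.0418, 0.2154]
tool_rot: [-0.0, 1.0, 0.0, -0.001]
ft_force: [0.2, 0.3, 0.0]
grip_width: 0.0007
```

```bash
python3 - <<'E'
from h import *
np.set_printoptions(precision=4,suppress=True)
n='wrist'
o,c=snap(n,'w4'); print(o['time'],o['position'],o['ft_force'])
for l in ['clip_a_leaf','clip_a_heel']:
        for r in robot.tip_of(l,n)[:2]: print(n,l,r['xy'],round(r['p'],2),tow(o,c,r['xy']))
for uv in [(310,190),(330,190),(310,198),(330,198)]: print(tow(o,c,uv))
for v in (20,50,80,110): print(tow(o,c,(315,v)))
E
```

```text
30.3667 [0.6484 0.0418 0.2154] [0.1547 0.2694 0.0239]
wrist clip_a_leaf [320.0, 81.9] 0.83 [0.5624 0.0427 0.0576]
wrist clip_a_leaf [320.1, 186.7] 0.55 [0.6535 0.0429 0.0581]
wrist clip_a_heel [315.6, 190.5] 0.66 [0.6573 0.0388 0.0572]
wrist clip_a_heel [454.8, 154.4] 0.58 [0.6306 0.1797 0.0138]
[0.6566 0.0337 0.0583]
[0.6565 0.0519 0.0586]
[0.6641 0.0336 0.0585]
[0.6639 0.052  0.059 ]
[0.5153 0.0387 0.0616]
[0.5374 0.0386 0.059 ]
[0.561  0.0385 0.0589]
[0.5856 0.0384 0.0567]
```

View pics/w4.png

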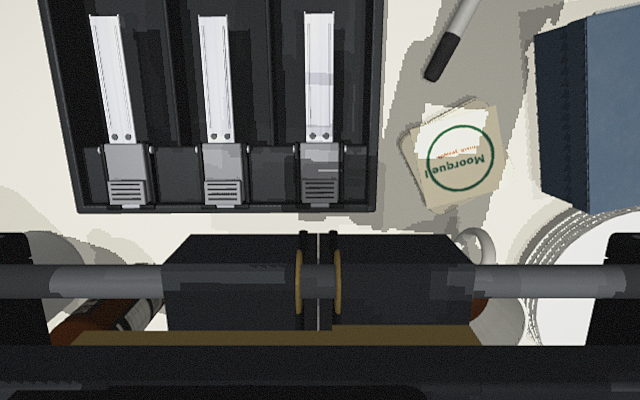

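The picture shows the heel of clip a (pixel 320,190) staying 4 mm lower, at z = 0.0585. Its leaf (pixel 320,80) has sprung back to z of about 0.058, and the other clips, the mats and the pen are where they were.

```bash
python3 -c "
from rig import robot
print(robot.hand_in(), robot.get_obs()['time'])"
```

```text
the job is handed in; nothing more can be done
the job is handed in; nothing more can be done
```

The loose clip was clip a, in the left bay as the robot sees it. It is now snapped home and holding, and the job is handed in at about 31 s of the 72 s allowed.

| Clip | Force on leaf | How far it bent | Verdict |
|---|---|---|---|
| b | about 5.5 N | about 1.4 mm | sound |
| c | about 6.4 N (5.3 N just before) | about 1.5 mm | sound |
| a | about 6.1 N | about 6 mm | loose |
| a, after the repair | 6 to 7 N | about 2.4 mm | holds |

**Repair:** I pushed only clip a's heel. At about 14 N it snapped down and then sat hard on its stop. The largest force I read on it was 13.8 N.

**Last checks:** The final wrist picture shows the heel still 4 mm lower. The leaf has sprung back, and the other two clips, the mats and the pen look unmoved. The gripper is clear with no force on it. I did not take a final picture of the bottle, roll and tumbler, but the gripper never went near them.

**Disagreements with the description:**
- **Loose leaf:** it gave about 6 mm, not the 9 mm stated.
- **Repaired leaf:** it gave slightly over the stated 1 to 2 mm.

I put both down to the flat fingertips touching a little off mid-span, plus force noise of about 0.5 to 1 N. The difference before and after the repair is still clear.

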